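# Close the chocolate embossing press and work its pedal

### The arm

A 7-joint arm with a two-finger parallel gripper is mounted at the origin on the work surface. World frame = base frame: x ahead of the robot, y to its left, z up, the work surface at z = 0. Lengths are in m, angles in rad, forces in N, time in s.
With the tool pointing down it reaches from about 0.4 to 0.85 m from the base axis. Payload 4.5 kg.
Tool frame: the origin (TCP) lies on the centre line of the jaws, within the pads' length; the fingertips stand 17 mm ahead of it and the grasp point (between the pads) lies 2 mm behind it; z points along the fingers, y is the line along which they close (so a half turn about z gives the same grasp; the last joint's range is limited). The gripper opens to 88 mm and grips with 3 to 60 N. Pads are 18 mm wide; open, the fingers measure 123 mm over their backs; the gripper's body (75 mm by 187 mm) begins 45 mm behind the grasp point.
Start: joints at [1.215, 0.689, -0.195, 1.565, 0.157, 0.902, -0.215], TCP at [0.238, -0.578, 0.256] pointing down, gripper open.
Joint ranges: [-3.01, 3.01], [-0.46, 2.08], [-1.47, 1.51], [0.13, 2.56], [-1, 4.14], [0.04, 2.09], [-2.66, 2.66]. Speed limits (rad/s): [2.57, 2.57, 3.14, 3.14, 3.14, 3.14, 3.14].

### API

Orientations are given as a rotation vector (axis times angle).
In Python, from bench import r, optics gives the robot as it stands. The module is installed in compiled form; this text tells all that it offers.
- The arm moves only by the tool step_arm, never from a script. Its argument "increments" is a list of rows, each a list of 7 numbers: the shift along the tool's x, y, z in units of 0.15 m (1.0 is 0.15 m), then the turn, a rotation vector about the tool's x, y, z in units of 180 degrees (1.0 is 180 degrees), then the opening, from -1 (shut) to 1 (fully open). A call has 1 to 12 rows; each row is the pose to reach, as a shift and turn from the pose commanded when the call began, along the tool's axes at that moment, turning the shorter way round; what a row does not reach only later rows make up. A row lasts 1/12 s, in which the tool goes at most 41.7 mm and 7.16 degrees, less where a joint would pass 70% of its speed; a pose out of reach is approached as far as the arm can. A call with a number of a shift or a turn outside -1 to 1 is refused whole. A call with a gripper value outside its range is refused whole. The fingers move at their own pace and stop on an object; "grip_force" is the grip in N (left out, the last holds). Time passes only in rows, so rows that repeat a pose let the fingers close. It gives the time, the measured TCP pose, the force, the opening and the grip force at its end, in the units of the state.
- r.state(): the state, without advancing time (a new reading comes with each control period).
- optics.snapshot(name): name is "scene" or "top" or "wrist"; returns a dict with "frame" (384x512x3 uint8, red, green, blue), "z_map" (384x512 float32, m along the optical axis (not along the pixel's ray), 0 where there is no reading), "K" (3x3 intrinsics, pixels), "k1" (the pictures are not rectified: a ray, as slopes to the right and down, at radius r is drawn at 1 + k1 r^2 times it, then the intrinsics apply), "pose" (4x4, takes a point from camera to world coordinates); the wrist camera has in their place "mount" (4x4, takes a point from camera to tool coordinates, whose origin is the TCP and whose axes are the flange's). Camera axes: x right, y up, looking along -z (the intrinsics and any distortion apply to the point x, -y, -z); pixel columns grow to the right and rows downward; lengths in m; the calibration is good to about 2 mm. A picture is of the moment at which its call begins: read the wrist's pose just before it.
- r.close_job(): hands the job in; it is judged then, once.
The state is a dict: "clock": time; "q": joint angles; "qd": joint speeds; "effort": joint torques, N m; "eef_pos": TCP position; "orientation": TCP orientation; "ft_force": force on the tool from outside, world axes, zero at the start; "torque": the same for the moment, N m; "opening": opening from 0.0 (shut) to 1.0 (fully open); "grip_force": force on a finger pad.
Only numpy, scipy, OpenCV 4.12 (cv2) and the standard library are available. Lean on these libraries where they do the work, as an engineer would, in place of code of your own. Each camera call takes 0.05 s, during which the arm holds its last target. There are 200 camera calls.

### The job

The plain chocolate plaque has only been laid in the mouth of the embossing press's open drawer: slide it back until it sits square against the rail at the back of the drawer, and then push the drawer fully home. With the drawer shut, push the spring pedal on the right of the press down to its stop, hold it there for about a second and let it come up again. Never work the pedal while the drawer is open, and leave the other chocolates, the cup, bowl, jar and spatula where they are.

Things in the scene. Friction and masses are not known exactly. Their poses are not given: they have to be found in the camera images.
- press: light grey bench embossing press, fixed. Origin on the bench under the middle of the shut drawer; x points to its rear (the way the drawer closes), y to its left, z up. Plinth and cheeks reach from x -90 to +140 mm, y -100 to +100, up to z 50. The pedal's foot (z 0 to 14) goes on to y -250
- crosshead (a point): centre of the top of the press's crosshead (grey, purple stripe, on two posts 178 mm apart), 188 mm above the bench, 25 mm behind the press's origin; 50 mm deep, 215 wide, 45 high, with a stub 25 mm higher on top. Below it hangs a brass die, underside 96 mm above the bench; the pedal brings it down to 2 mm above the plaque; axes as the press
- carriage (a joint): the drawer of the press: 0 = shut, grows to 0.100 m as it slides out along the press's -x; starts 0.07 to 0.095 m open, slides stiffly (about 4 N) and stays where it is left; counts as shut below 0.004 m, when its front is flush with the cheeks
- drawer_front (a point): centre of the drawer's upright flat front face (aluminium with a purple strip), 30 mm above the bench; the face is 150 mm wide and reaches from 12 to 48 mm above the bench; x axis = press x, into the drawer
- nest (a point): point on the drawer's floor, 50 mm above the bench, where the plaque's origin lies when the plaque is against the back rail; moves with the drawer; axes as the press. The flat floor reaches from 107 mm in front of this point (its front edge is open, without a rail) to a dark back rail 45 mm behind it; side rails 55 mm to either side; the rails are 12 mm high, 8 mm thick
- plaque: plain dark chocolate plaque with a smooth lighter panel and no piping, 90 (x) by 80 (y) by 14 mm, 0.12 kg, lying flat on the drawer's floor. Origin at the centre of its underside, z up; its x points roughly into the drawer, turned by up to 0.2 rad. Starts 27 to 77 mm short of the back rail, at most 15 mm over the front edge
- pedal (a joint): the spring pedal: 0 = up, 0.30 rad = down on its stop; counts as down above 0.27; springs back when released. About 2.5 N on the pad starts it, 7 N brings it to the stop
- pedal_pad (a point): centre of the top of the pedal's black ribbed rubber pad (71 by 61 mm), about 111 mm above the bench when up and 66 mm when down; its z axis is the pad's normal. The pedal's hinge runs along the press's y, 155 mm behind the pad and 55 mm above the bench
- choc_a: bystander: chocolate plaque with three cream stripes, 90 x 80 x 14 mm, left of the open drawer; origin under its centre
- choc_b: bystander: chocolate plaque with a cream flower, 90 x 80 x 14 mm, on the left of the bench; origin under its centre
- choc_c: bystander: chocolate plaque with three cream stripes, 90 x 80 x 14 mm, on the right of the bench; origin under its centre
- cup: bystander: small white cup, 52 mm across, 45 mm high, in front of the pedal; origin under its centre
- bowl: bystander: steel bowl, 120 mm across, 55 mm high, on the left; origin under its centre
- spatula: bystander: spatula lying near left, about 250 mm long; origin under its middle
- jar: bystander: amber jar with a yellow cap, 60 mm across, 100 mm high, on the right; origin under its centre
There are look-alikes about, which are no part of the job. Leave any turquoise look-alike of the plaque alone.

How it is judged:
By the outcome, as a careful person would: the job done as asked, in the order asked, and still so for the second after the job is handed in, with the robot touching nothing.
It also fails if it takes over 62 s, if anything falls off the work surface, if the arm or the gripper's body presses on something with over 40 N, if the wrist force passes 120 N, or if a joint passes its speed limit or range.

## Working session

There is one attempt and no reset: what is moved stays moved. The work goes in short steps, Python scripts to look and compute and a tool call to move; the robot and the scene stay as the last step left them, time stands still between calls to the robot, and variables do not carry over. Pictures are saved under pics/ and viewed, at most 10 in all, crops included, and the job is handed in when it is done.

Besides the shell and the picture viewer there is one more tool, called as name(argument=value, ...) on one line, values as JSON. step_arm: Moves the arm, as the interface text tells. Shifts and turns lie within -1 to 1; 1 stands for 0.15 m of shift or 180 degrees of turn. Its arguments: {"type":"object","properties":{"increments":{"type":"array"},"grip_force":{"type":"number"}},"required":["increments"]}

```bash
mkdir -p pics
cat > h.py <<'E'
import numpy as np, cv2
from scipy.spatial.transform import Rotation as R
from bench import r, optics
def snap(n):
    s=r.state(); d=optics.snapshot(n)
    if 'pose' not in d:
        T=np.eye(4);T[:3,:3]=R.from_rotvec(s['orientation']).as_matrix();T[:3,3]=s['eef_pos'];d['pose']=T@d['mount']
    return d
def cloud(d):
    h,w=d['z_map'].shape; u,v=np.meshgrid(np.arange(w),np.arange(h))
    pts=np.stack([u,v],-1).reshape(-1,1,2).astype(np.float64)
    n=cv2.undistortPoints(pts,d['K'],np.array([d['k1'],0,0,0.])).reshape(h,w,2)
    z=d['z_map']; c=np.stack([n[...,0]*z,-n[...,1]*z,-z],-1)
    P=c@d['pose'][:3,:3].T+d['pose'][:3,3]; P[z==0]=np.nan
    return P
def save(d,name,s=1,crop=None):
    f=d['frame'][...,::-1]
    if crop: u0,v0,u1,v1=crop; f=f[v0:v1,u0:u1]
    cv2.imwrite('pics/'+name,cv2.resize(f,None,fx=s,fy=s,interpolation=cv2.INTER_CUBIC))
E
python3 - <<'E'
from h import *
import pickle
for n in('scene','top'):
    d=snap(n); save(d,n+'0.png',1.5); np.savez(n+'0.npz',P=cloud(d),f=d['frame']); print(n,d['pose'].round(3).tolist(),d['k1'])
s=r.state(); print(s)
E
```

```text
scene [[0.808, -0.345, 0.478, 1.012], [0.589, 0.454, -0.669, -0.785], [0.014, 0.822, 0.57, 0.77], [0.0, 0.0, 0.0, 1.0]] -0.06180054703654249
top [[0.022, 0.991, -0.131, 0.267], [-1.0, 0.023, 0.001, -0.007], [0.004, 0.131, 0.991, 1.796], [0.0, 0.0, 0.0, 1.0]] -0.1168139164224219
{'clock': 0.1, 'q': array([ 1.21482608,  0.6899228 , -0.19452966,  1.56621555,  0.15733924,
        0.90248293, -0.21508897]), 'qd': array([-0.00050442, -0.00136006,  0.00120834, -0.00200329, -0.00065299,
        0.00064458,  0.0013138 ]), 'effort': array([-3.70444628e-03, -5.28500354e+01, -1.27157819e+00, -1.53836364e+01,
       -5.24811528e-02,  2.01741364e-03,  2.48946702e-05]), 'eef_pos': array([ 0.23724504, -0.57765476,  0.25498282]), 'orientation': array([-3.08054658e+00, -6.08256221e-01,  7.07110051e-04]), 'ft_force': array([ 0.23687291, -0.52308496,  0.50754798]), 'torque': array([ 0.02700978,  0.06704376, -0.03623679]), 'grip_force': 0.0, 'opening': 0.9990143222333947}
```

View pics/top0.png

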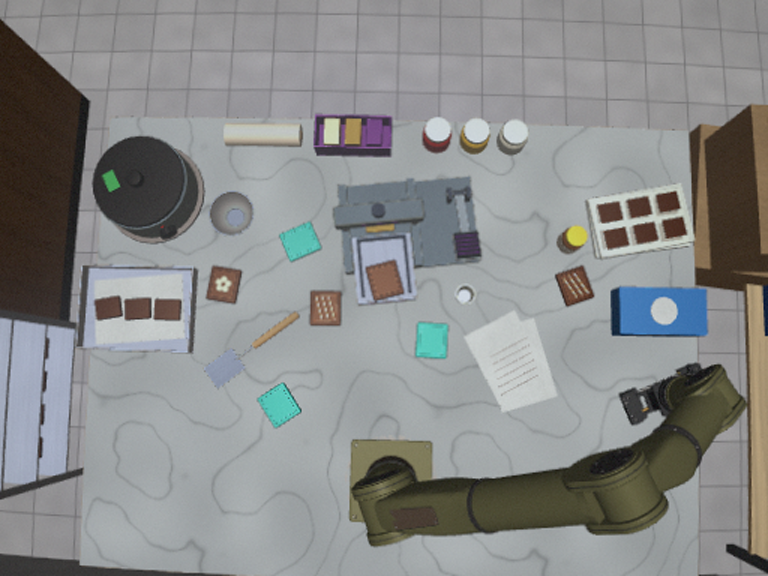

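View pics/scene0.png

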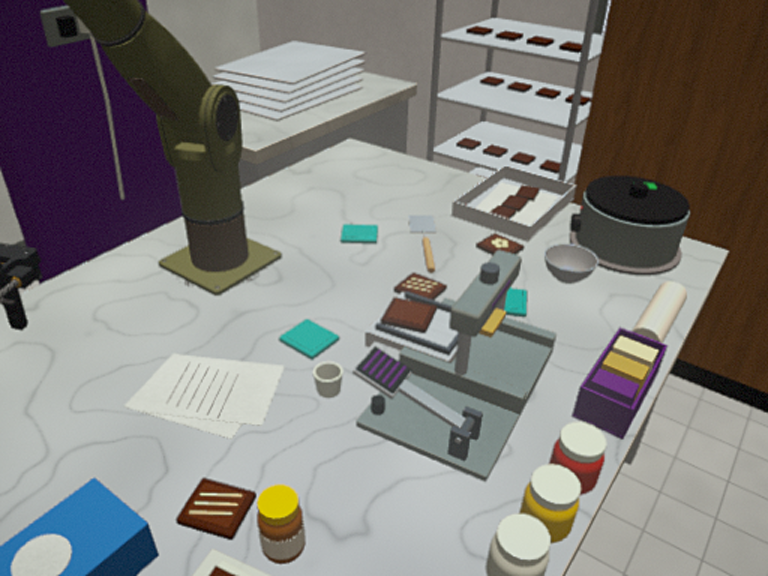

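Top view (768x576): a plain brown plaque lies in the open drawer at (383,280). The other candidates are the turquoise look-alikes at (299,240), (432,340) and (278,405), plus the decorated chocolates at (325,307), (224,284) and (574,285). Only the one in the drawer is plain dark chocolate. The crosshead is at (378,212), the pad at (467,245) and the cup at (464,294).

Run:
```python
from h import *
D=np.load('top0.npz'); P=D['P']; f=D['f'].astype(int)
X,Y,Z=P[...,0],P[...,1],P[...,2]
v,u=np.mgrid[:384,:512]
def rect(m,n):
    m=cv2.morphologyEx(m.astype(np.uint8),cv2.MORPH_OPEN,np.ones((2,2)))
    k,l,st,c=cv2.connectedComponentsWithStats(m); i=1+np.argmax(st[1:,4])
    m=l==i; q=P[m]; r_=cv2.minAreaRect(q[:,:2].astype(np.float32)*1000)
    print(n,m.sum(),'c',c[i].round(1),'med z',np.median(q[:,2]).round(4),'mean',q.mean(0).round(4),'rect',np.round(r_[0],1),np.round(r_[1],1),round(r_[2],2)); return m
win=(u>215)&(u<325)&(v>110)&(v<210)
rd=f[...,0]-f[...,2]
rect(win&(rd>25)&(v>165)&(u>235)&(u<280),'plaque')
rect(win&(Z>.178)&(Z<.195),'cross')
rect(win&(Z>.1)&(Z<.125)&(u>298),'pad z')
rect(win&(f.sum(-1)<200)&(u>298)&(v>150),'pad dark')
fl=win&(abs(Z-.05)<.006)&(f[...,2]>150)
rect(fl,'floor')
m=rect((u>290)&(u<325)&(v>185)&(v<210)&(Z>.03),'cup')
m=rect((u>200)&(u<232)&(v>190)&(v<220)&(rd>30),'choc_a')
for uu,vv in[(240,160),(272,160),(242,195),(272,197),(255,187),(311,163),(252,140)]: print(uu,vv,P[vv,uu].round(4),f[vv,uu])
d=dict(frame=D['f']); save(d,'crop1.png',7,(215,110,325,212-17))
```

```text
plaque 439 c [257.  187.5] med z nan mean [nan nan nan] rect [499.6  25.3] [80.2 73.2] 17.25
cross 704 c [253.6 142.8] med z nan mean [nan nan nan] rect [647.9  29.4] [ 74.3 230. ] 17.77
pad z 254 c [312.  165.9] med z 0.1115 mean [ 0.578  -0.178   0.1011] rect [ 587.7 -184.2] [73.4 78.2] 9.45
pad dark 30 c [313. 171.] med z 0.1166 mean [ 0.5561 -0.1802  0.1165] rect [ 555.8 -179.5] [ 5.8 51.9] 7.27
floor 331 c [255.9 170.1] med z nan mean [nan nan nan] rect [559.8  31.6] [ 88.4 109.5] 9.56
cup 14 c [312.8 191.1] med z 0.0379 mean [ 0.4923 -0.1886  0.0336] rect [ 493.8 -188. ] [21.6 12.9] 72.76
choc_a 391 c [217.8 206.4] med z nan mean [nan nan nan] rect [418.8 160.3] [68.5 82.9] 29.44
240 160 [0.6008 0.0916 0.0652] [70 76 83]
272 160 [ 0.6071 -0.0298  0.0472] [165 172 192]
242 195 [0.4684 0.0804 0.0579] [ 99 104 116]
272 197 [ 0.4645 -0.0328  0.0489] [165 174 194]
255 187 [0.4995 0.0322 0.0614] [136 102  84]
311 163 [ 0.5858 -0.1726  0.1166] [74 57 89]
252 140 [0.6444 0.0435 0.2124] [75 81 92]
```

View pics/crop1.png

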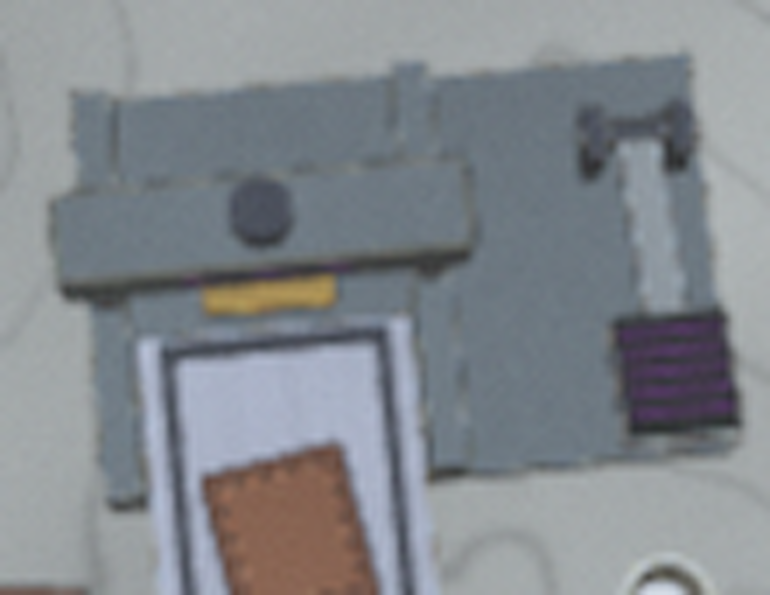

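The crop shows the plain piped-free plaque askew in the drawer, with rails, die and purple-ribbed pad visible. Next I'll refine by intersecting rays with the known heights.

```bash
cat >> h.py <<'E'
def rays(d,uv,z):
    uv=np.array(uv,float).reshape(-1,1,2)
    n=cv2.undistortPoints(uv,d['K'],np.array([d['k1'],0,0,0.])).reshape(-1,2)
    D=np.c_[n[:,0],-n[:,1],-np.ones(len(n))]@d['pose'][:3,:3].T; o=d['pose'][:3,3]
    return o+D*((z-o[2])/D[:,2])[:,None]
def totool(dw):   # world shift -> tool units
    s=r.state(); return (R.from_rotvec(s['orientation']).inv().apply(dw)/.15).round(3)
def toolyaw():
    x=R.from_rotvec(r.state()['orientation']).as_matrix()[:,0]; return np.arctan2(x[1],x[0])
E
python3 - <<'E'
from h import *
d=snap('top'); f=d['frame'].astype(int)
v,u=np.mgrid[:384,:512]
m=((f[...,0]-f[...,2]>12)&(v>165)&(u>235)&(u<280)&(v<206)).astype(np.uint8)
k,l,st,c=cv2.connectedComponentsWithStats(m); i=1+np.argmax(st[1:,4]); vv,uu=np.where(l==i)
q=rays(d,np.c_[uu,vv],.064); print('plaque',cv2.minAreaRect((q[:,:2]*1000).astype(np.float32)))
g=lambda L:[(a/7+215-.5,b/7+110-.5) for a,b in L]
def show(n,L,z):
    q=rays(d,g(L),z)[:,:2]; e=np.diff(q,axis=0); print(n,q.round(4).tolist(),'ang',np.arctan2(e[:,1],e[:,0]).round(3),'len',np.linalg.norm(e,axis=1).round(4))
show('cross',[(62,283),(472,246),(465,158),(52,198),(62,283)],.188)
show('stub',[(262,212)],.213)
show('rails left(front-back),right',[(188,590),(165,345),(388,330),(410,590)],.062)
show('pad',[(628,432),(738,422),(723,312),(612,322),(628,432)],.111)
show('cup',[(669,590)],.045)
show('cheekfront',[(108,503),(470,470)],.05)
for w in[(.46,-.25,.36),(.42,.02,.36)]: print(w,totool(np.array(w)-r.state()['eef_pos']))
print('yaw',toolyaw())
E
```

```text
plaque ((501.4961853027344, 28.804180145263672), (86.50326538085938, 76.08424377441406), 16.33899688720703)
cross [[0.612, 0.1445], [0.6358, -0.062], [0.6815, -0.0577], [0.6559, 0.1512], [0.612, 0.1445]] ang [-1.456  0.095  1.693 -2.99 ] len [0.2079 0.0458 0.2104 0.0444]
stub [[0.645, 0.0437]] ang [] len []
rails left(front-back),right [[0.4725, 0.0828], [0.606, 0.0992], [0.617, -0.0215], [0.4752, -0.0363]] ang [ 0.123 -1.48  -3.037] len [0.1345 0.1213 0.1426]
pad [[0.5556, -0.1484], [0.5623, -0.2064], [0.6211, -0.1981], [0.6143, -0.1393], [0.5556, -0.1484]] ang [-1.455  0.14   1.687 -2.988] len [0.0583 0.0594 0.0591 0.0594]
cup [[0.4805, -0.1772]] ang [] len []
cheekfront [[0.5204, 0.1282], [0.5431, -0.0678]] ang [-1.456] len [0.1973]
(0.46, -0.25, 0.36) [ 2.204 -1.458 -0.698]
(0.42, 0.02, 0.36) [ 2.641 -3.224 -0.695]
yaw 0.3898085324752412
```

step_arm(increments=[[0.3,-0.3,-0.3,0,0,0.03,1],[0.5,-0.5,-0.5,0,0,0.06,0],[0.7,-0.7,-0.7,0,0,0.0875,-0.1],[0.85,-0.85,-0.7,0,0,0.0875,-0.1],[1,-1,-0.7,0,0,0.0875,-0.1],[1,-1,-0.7,0,0,0.0875,-0.1],[1,-1,-0.7,0,0,0.0875,-0.1]])

```text
clock: 0.73
eef_pos: [0.3233, -0.3761, 0.3625]
orientation: [-3.134, -0.197, -0.006]
ft_force: [-0.5, 0.7, -0.6]
opening: 0.571
grip_force: 0.0
```

step_arm(increments=[[0.25,-0.3,0,0,0,0,-0.1],[0.5,-0.55,0,0,0,0,-0.1],[0.7,-0.8,0,0,0,0,-0.1],[0.9,-1,0,0,0,0,-0.1],[0.9,-1,0,0,0,0,-0.1],[0.9,-1,0,0,0,0,-0.1]])

```text
clock: 1.23
eef_pos: [0.4409, -0.2106, 0.3607]
orientation: [-3.131, -0.2, -0.006]
ft_force: [0.6, -0.2, -0.0]
opening: 0.45
grip_force: 0.0
```

step_arm(increments=[[0,-0.28,0,0,0,0,-0.1],[0,-0.55,0,0,0,0,-0.1],[0,-0.8,0,0,0,0,-0.1],[0,-1,0,0,0,0,-0.1],[0,-1,0,0,0,0,-0.1]])

```text
clock: 1.65
eef_pos: [0.4182, -0.0632, 0.3608]
orientation: [-3.133, -0.196, 0.001]
ft_force: [0.1, -0.1, 0.4]
opening: 0.452
grip_force: 0.0
```

step_arm(increments=[[0,-0.25,0,0,0,0,-0.1],[0,-0.45,0,0,0,0,-0.1],[0,-0.55,0,0,0,0,-0.1],[0,-0.55,0,0,0,0,-0.1],[0,-0.55,0,0,0,0,-0.1]])

```text
clock: 2.07
eef_pos: [0.4096, 0.0125, 0.3606]
orientation: [3.136, 0.182, -0.0]
ft_force: [0.9, -0.1, -0.6]
opening: 0.452
grip_force: 0.0
```

Run:
```python
from h import *
s=r.state(); d=snap('wrist'); save(d,'w1.png',1.5); np.savez('w1.npz',**d)
print(s['clock'],s['eef_pos'],toolyaw(),s['opening'],s['q'].round(2))
```

```text
2.0667 [0.40963006 0.01248437 0.36058315] 0.11362195596717538 0.45215963664849507 [ 0.06  0.27 -0.27  2.    0.09  0.88 -1.71]
```

View pics/w1.png

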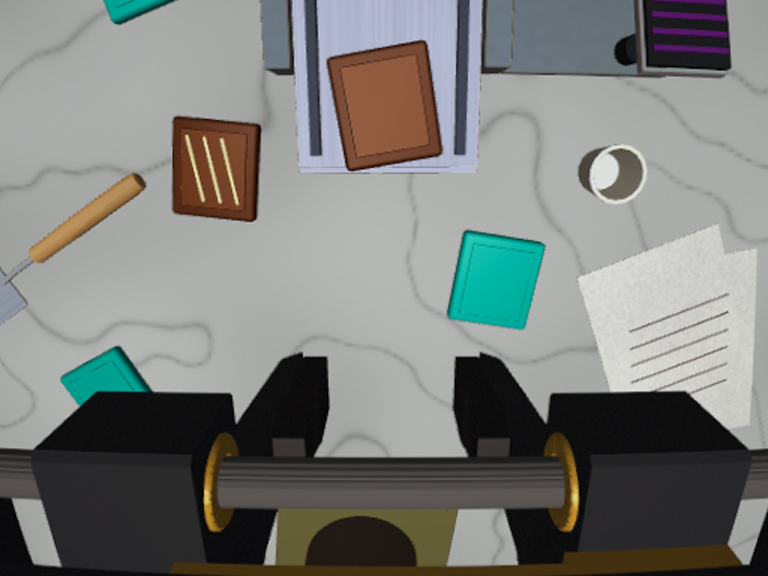

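Wrist view: plaque corners are at (328,57), (426,41), (441,153) and (349,170); the drawer's front edge is row 172, columns 298-478; the cheek fronts are at row 72.

Run:
```python
from h import *
d=dict(np.load('w1.npz'))
ex=np.array([np.cos(.115),np.sin(.115)]); ey=np.array([-ex[1],ex[0]])
def show(n,L,z):
    q=rays(d,np.array(L)/1.5-.2,z)[:,:2]; e=np.diff(q,axis=0); print(n,q.round(4).tolist(),'ang',np.arctan2(e[:,1],e[:,0]).round(3),'len',np.linalg.norm(e,axis=1).round(4),'press',[(round(float((p-o)@ex),4),round(float((p-o)@ey),4)) for p in q])
o=np.array([.6215,.041])
show('front',[(298,172),(478,172)],.05)
show('rails in',[(322,155),(318,5),(456,5),(455,155)],.062)
show('plaque',[(328,57),(426,41),(441,153),(349,170),(328,57)],.062)
show('cheeks',[(263,68),(290,73),(484,69),(512,71)],.05)
show('cup',[(617,174)],.045); show('pad front',[(648,65),(731,68)],.105)
s=r.state()
print('tool in press',[(s['eef_pos'][:2]-o)@e for e in(ex,ey)])
```

```text
front [[0.4444, 0.0951], [0.4618, -0.0557]] ang [-1.456] len [0.1518] press [(-0.1698, 0.0741), (-0.1697, -0.0777)]
rails in [[0.4613, 0.0745], [0.5736, 0.0873], [0.5857, -0.0175], [0.4737, -0.0328]] ang [ 0.113 -1.456 -3.005] len [0.1131 0.1054 0.1131] press [(-0.1553, 0.0517), (-0.0422, 0.0514), (-0.0423, -0.054), (-0.1553, -0.0564)]
plaque [[0.5366, 0.0762], [0.5569, 0.0019], [0.4739, -0.0213], [0.4517, 0.0516], [0.5366, 0.0762]] ang [-1.304 -2.869  1.866  0.282] len [0.077  0.0862 0.0762 0.0884] press [(-0.0803, 0.0447), (-0.0686, -0.0314), (-0.1538, -0.045), (-0.1674, 0.03), (-0.0803, 0.0447)]
cheeks [[0.5243, 0.1294], [0.5227, 0.1073], [0.5436, -0.0478], [0.5451, -0.0706]] ang [-1.646 -1.436 -1.508] len [0.0222 0.1565 0.0228] press [(-0.0864, 0.099), (-0.0906, 0.0772), (-0.0875, -0.0793), (-0.0887, -0.1021)]
cup [[0.4752, -0.1771]] ang [] len [] press [(-0.1703, -0.1999)]
pad front [[0.5557, -0.1564], [0.564, -0.2199]] ang [-1.442] len [0.0641] press [(-0.088, -0.1885), (-0.0871, -0.2526)]
tool in press [np.float64(-0.21379034221033036), np.float64(-0.004859227950728264)]
```

step_arm(increments=[[0,0,0.28,0,0,0,-0.1],[0,0,0.55,0,0,0,-0.1],[0,0,0.8,0,0,0,-0.1],[0,0,1,0,0,0,-0.1]])

```text
clock: 2.45
eef_pos: [0.4091, 0.0108, 0.2087]
orientation: [3.136, 0.175, -0.002]
ft_force: [0.7, 0.1, -0.2]
opening: 0.446
grip_force: 0.0
```

step_arm(increments=[[0,0,0.25,0,0,0,-0.1],[0,0,0.5,0,0,0,-0.1],[0,0,0.7,0,0,0,-0.1],[0,0,0.85,0,0,0,-0.1],[0,0,0.92,0,0,0,-0.1],[0,0,0.92,0,0,0,-0.1],[0,0,0.92,0,0,0,-0.1]])

```text
clock: 3.03
eef_pos: [0.4151, 0.0108, 0.0765]
orientation: [3.135, 0.185, -0.015]
ft_force: [-0.6, -2.4, 0.0]
opening: 0.451
grip_force: 0.0
```

step_arm(increments=[[0,0,0,0,0,0,-0.1],[0,0,0,0,0,0,-0.1]])

```text
clock: 3.2
eef_pos: [0.4149, 0.0114, 0.0771]
orientation: [3.136, 0.167, -0.015]
ft_force: [-0.3, -0.3, 0.9]
opening: 0.449
grip_force: 0.0
```

Run:
```python
from h import *
s=r.state(); print({k:np.round(v,3) for k,v in s.items()},toolyaw(), R.from_rotvec(s['orientation']).as_matrix().round(3).tolist())
d=snap('wrist'); save(d,'w2.png',1.5)
```

```text
{'clock': np.float64(3.2), 'q': array([-0.107,  0.819, -0.051,  2.311,  1.047,  0.044, -2.653]), 'qd': array([-0.01 , -0.018, -0.004,  0.009, -0.04 ,  0.002, -0.019]), 'effort': array([ -0.052, -42.662,   0.782,  -0.414,   0.46 ,  -0.066,   0.191]), 'eef_pos': array([0.415, 0.011, 0.077]), 'orientation': array([ 3.136,  0.167, -0.015]), 'ft_force': array([-0.337, -0.268,  0.859]), 'torque': array([0.027, 0.04 , 0.017]), 'grip_force': np.float64(0.0), 'opening': np.float64(0.449)} 0.10661063652655155 [[0.994, 0.106, -0.009], [0.106, -0.994, -0.001], [-0.009, 0.0, -1.0]]
```

View pics/w2.png

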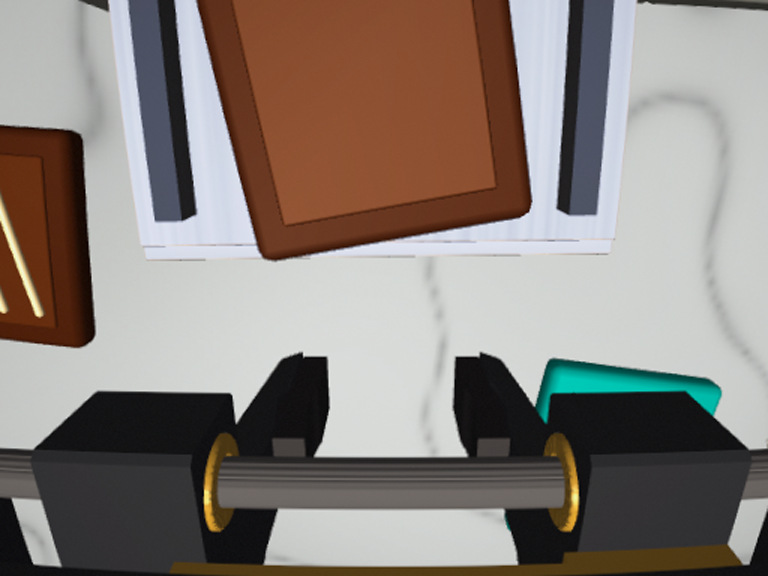

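The view shows the fingers in front of the drawer mouth, plaque corner at (270,258), nothing touched. The wrist is near its reach limit here, so I'll ease forward.

step_arm(increments=[[0.03,0,0,0,0,0,-0.1],[0.06,0,0,0,0,0,-0.1],[0.09,0,0,0,0,0,-0.1],[0.12,0,0,0,0,0,-0.1],[0.12,0,0,0,0,0,-0.1]])

```text
clock: 3.67
eef_pos: [0.4336, 0.0146, 0.0777]
orientation: [-3.136, -0.17, 0.011]
ft_force: [1.6, 0.6, 0.1]
opening: 0.451
grip_force: 0.0
```

```bash
cat >> h.py <<'E'
EX=np.array([np.cos(.115),np.sin(.115)]); EY=np.array([-EX[1],EX[0]]); O=np.array([.6217,.039])
def rep():
    s=r.state(); p=s['eef_pos']; print('t',round(s['clock'],2),'press xy',((p[:2]-O)@EX).round(4),((p[:2]-O)@EY).round(4),'z',p[2].round(4),'yaw-.115',(toolyaw()-.115).round(4),'toolz',R.from_rotvec(s['orientation']).as_matrix()[:,2].round(3),'q',s['q'].round(2),'f',s['ft_force'].round(1))
E
python3 -c "
from h import *
rep()"
```

```text
t 3.67 press xy -0.1896 -0.0026 z 0.0777 yaw-.115 -0.0068 toolz [-0.007  0.    -1.   ] q [-0.03  0.82 -0.18  2.25  1.01  0.16 -2.62] f [1.6 0.6 0.1]
```

step_arm(increments=[[0.0,0,0.035,0,0,-0.002,-0.1],[0.03,0,0.035,0,0,-0.002,-0.1],[0.07,0,0.035,0,0,-0.002,-0.1],[0.11,0,0.035,0,0,-0.002,-0.1],[0.15,0,0.035,0,0,-0.002,-0.1],[0.19,0,0.035,0,0,-0.002,-0.1],[0.23,0,0.035,0,0,-0.002,-0.1],[0.27,0,0.035,0,0,-0.002,-0.1],[0.31,0,0.035,0,0,-0.002,-0.1],[0.35,0,0.035,0,0,-0.002,-0.1],[0.38,0,0.035,0,0,-0.002,-0.1],[0.38,0,0.035,0,0,-0.002,-0.1]])

```text
clock: 4.67
eef_pos: [0.4905, 0.0219, 0.0715]
orientation: [-3.135, -0.189, 0.012]
ft_force: [0.0, 1.0, -0.6]
opening: 0.447
grip_force: 0.0
```

```bash
python3 -c "
from h import *
rep(); d=snap('wrist'); save(d,'w3.png',1.5)"
```

```text
t 4.67 press xy -0.1323 -0.0019 z 0.0715 yaw-.115 0.0055 toolz [-0.007  0.001 -1.   ] q [ 0.09  0.87 -0.37  2.08  0.89  0.36 -2.47] f [ 0.   1.  -0.6]
```

View pics/w3.png

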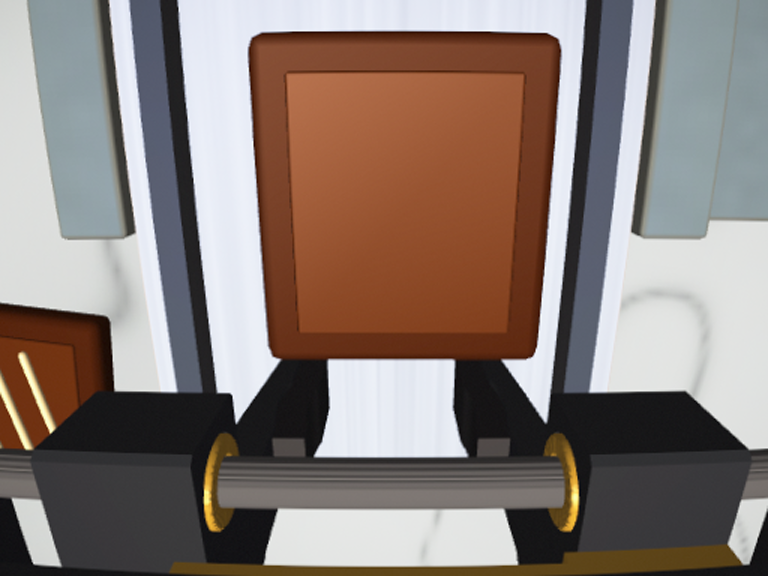

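The plaque is now square to the drawer, at (250-560, 35-358), but sits nearer the right rail. I'll measure that offset.

Run:
```python
from h import *
d=snap('wrist')
for n,L,z in[('plaque',[(249,38),(559,38),(270,356),(537,356)],.063),('rails r200',[(183,200),(580,200)],.062),('rails 350',[(207,350),(557,350)],.062)]:
    q=rays(d,np.array(L)/1.5-.2,z)[:,:2]-O; print(n,(q@EX).round(4),(q@EY).round(4))
```

```text
plaque [-0.0335 -0.033  -0.1201 -0.1196] [ 0.0337 -0.0438  0.0335 -0.0454]
rails r200 [-0.0743 -0.0737] [ 0.0548 -0.0534]
rails 350 [-0.1188 -0.1181] [ 0.0527 -0.0515]
```

```bash
python3 -c "
import numpy as np
print(np.load('w1.npz')['mount'].round(3))"
```

```text
[[-0.     0.956  0.293  0.076]
 [ 1.     0.     0.001  0.   ]
 [ 0.001  0.293 -0.956 -0.13 ]
 [ 0.     0.     0.     1.   ]]
```

step_arm(increments=[[-0.03,0,0,0,0,0,-0.1],[-0.03,0,-0.1,0,0,0,-0.1],[-0.03,0,-0.2,0,0,0,-0.1],[-0.03,0,-0.2,0,0,0,-0.1]])

```text
clock: 5.1
eef_pos: [0.4852, 0.0214, 0.1032]
orientation: [-3.135, -0.191, 0.01]
ft_force: [0.6, 0.2, -0.6]
opening: 0.453
grip_force: 0.0
```

step_arm(increments=[[0.15,0.02,0,0,0,0,-0.1],[0.28,0.02,0.05,0,0,0,-0.1],[0.28,0.02,0.11,0,0,0,-0.1],[0.28,0.02,0.128,0,0,0,-0.1],[0.28,0.02,0.135,0,0,0,-0.1],[0.28,0.02,0.135,0,0,0,-0.1]])

```text
clock: 5.6
eef_pos: [0.5276, 0.0234, 0.0815]
orientation: [3.136, 0.191, -0.009]
ft_force: [2.3, -0.7, 6.5]
opening: 0.446
grip_force: 3.4
```

```bash
python3 -c "
from h import *
rep()"
```

```text
t 5.6 press xy -0.0953 -0.0047 z 0.0815 yaw-.115 0.007 toolz [-0.006 -0.    -1.   ] q [ 0.14  0.88 -0.46  1.97  0.81  0.49 -2.36] f [ 2.3 -0.7  6.5]
```

step_arm(increments=[[0,-0.01,0,0,0,0,-0.1],[0,-0.02,0,0,0,0,-0.1],[0,-0.03,0,0,0,0,-0.1],[0,-0.045,0,0,0,0,-0.1],[0,-0.045,0,0,0,0,-0.1]])

```text
clock: 6.02
eef_pos: [0.5261, 0.0276, 0.0815]
orientation: [3.132, 0.188, -0.012]
ft_force: [2.2, -4.6, 9.1]
opening: 0.451
grip_force: 4.9
```

step_arm(increments=[[0,0,-0.05,0,0,0,-0.1],[0,0,-0.15,0,0,0,-0.1],[-0.2,0,-0.15,0,0,0,-0.1],[-0.32,0,-0.15,0,0,0,-0.1],[-0.32,0,-0.15,0,0,0,-0.1]])

```text
clock: 6.43
eef_pos: [0.4725, 0.0232, 0.1038]
orientation: [3.134, 0.194, -0.026]
ft_force: [-0.2, -0.1, -0.2]
opening: 0.452
grip_force: 0.0
```

```bash
python3 -c "
from h import *
rep(); d=snap('wrist'); save(d,'w4.png',1.5); np.savez('w4.npz',**d)"
```

```text
t 6.43 press xy -0.15 0.0014 z 0.1038 yaw-.115 0.0087 toolz [-0.016 -0.003 -1.   ] q [ 0.12  0.8  -0.43  2.11  0.84  0.42 -2.44] f [-0.2 -0.1 -0.2]
```

View pics/w4.png

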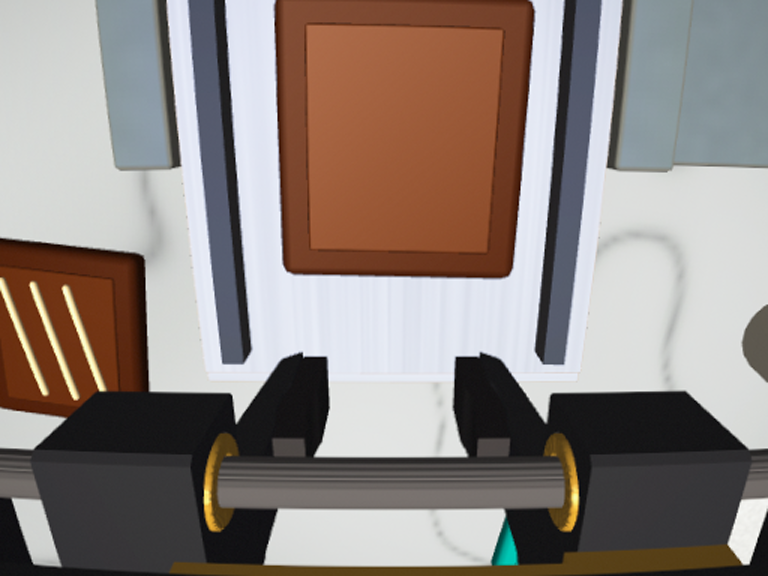

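The plaque is now centred: gaps are about 50 and 45 px, and it is near square. Next I push it to the back rail.

step_arm(increments=[[0,0,0.1,0,0,0.003,-0.1],[0,0,0.2,0,0,0.003,-0.1],[0,0,0.215,0,0,0.003,-0.1],[0.04,0,0.215,0,0,0.003,-0.1],[0.08,0,0.215,0,0,0.003,-0.1],[0.11,0,0.215,0,0,0.003,-0.1],[0.14,0,0.215,0,0,0.003,-0.1],[0.17,0,0.215,0,0,0.003,-0.1],[0.19,0,0.215,0,0,0.003,-0.1],[0.19,0,0.215,0,0,0.003,-0.1]])

```text
clock: 7.32
eef_pos: [0.5072, 0.0275, 0.0715]
orientation: [-3.136, -0.175, 0.013]
ft_force: [0.1, -0.4, -0.0]
opening: 0.447
grip_force: 0.0
```

```bash
python3 -c "
from h import *
rep()"
```

```text
t 7.32 press xy -0.115 0.0017 z 0.0715 yaw-.115 -0.0036 toolz [-0.008  0.    -1.   ] q [ 0.1   0.88 -0.41  2.03  0.86  0.41 -2.44] f [ 0.1 -0.4 -0. ]
```

step_arm(increments=[[0.01,0,0,0,0,-0.001,-0.1],[0.02,0,0,0,0,-0.001,-0.1],[0.02,0,0,0,0,-0.001,-0.1]])

```text
clock: 7.57
eef_pos: [0.5083, 0.0275, 0.0712]
orientation: [3.136, 0.181, -0.018]
ft_force: [-3.5, -0.2, 2.9]
opening: 0.449
grip_force: 1.9
```

step_arm(increments=[[0.01,0,0,0,0,0,-0.1],[0.02,0,0,0,0,0,-0.1],[0.02,0,0,0,0,0,-0.1]])

```text
clock: 7.82
eef_pos: [0.5123, 0.028, 0.0712]
orientation: [3.136, 0.181, -0.015]
ft_force: [-3.4, -0.3, 2.7]
opening: 0.453
grip_force: 2.0
```

```bash
python3 -c "
from h import *
rep(); d=snap('wrist'); save(d,'w5.png',1.5); np.savez('w5.npz',**d)"
```

```text
t 7.82 press xy -0.1099 0.0016 z 0.0712 yaw-.115 0.0001 toolz [-0.01  -0.001 -1.   ] q [ 0.11  0.89 -0.42  2.01  0.85  0.43 -2.43] f [-3.4 -0.3  2.7]
```

View pics/w5.png

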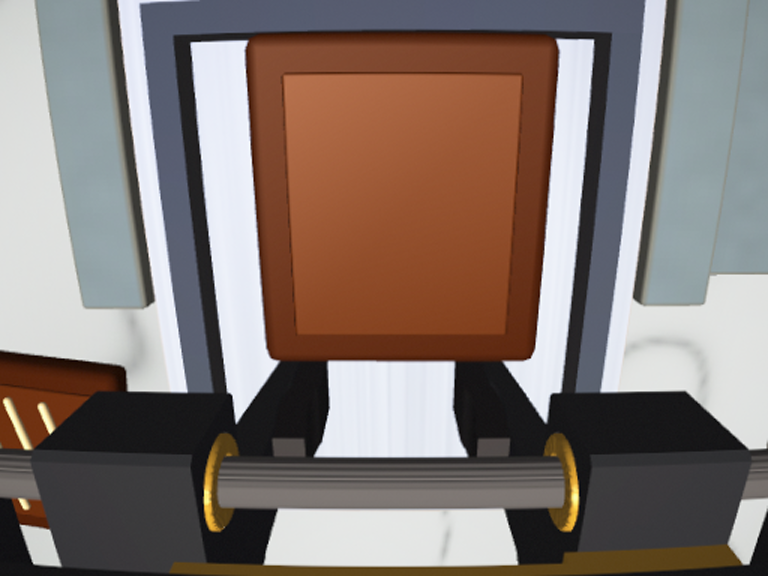

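The plaque is square against the back rail: its top edge (row 35) meets the rail across the full width. Back out and drop in front of the drawer face.

step_arm(increments=[[-0.05,0,-0.01,0,0,0,-0.1],[-0.2,0,-0.01,0,0,0,-0.1],[-0.4,0,-0.01,0,0,0,-0.1],[-0.54,0,-0.01,0,0,0,-0.1],[-0.54,0,-0.01,0,0,0,-0.1],[-0.54,0,-0.01,0,0,0,-0.1]])

```text
clock: 8.37
eef_pos: [0.4321, 0.0195, 0.0739]
orientation: [-3.136, -0.184, 0.013]
ft_force: [0.2, 0.1, -0.2]
opening: 0.45
grip_force: 0.0
```

step_arm(increments=[[0,0,0.06,0,0,0,-0.1],[0,0,0.12,0,0,0,-0.1],[0,0,0.17,0,0,0,-0.1],[0,0,0.17,0,0,0,-0.1],[0,0,0.17,0,0,0,-0.1]])

```text
clock: 8.78
eef_pos: [0.4359, 0.0198, 0.0501]
orientation: [-3.134, -0.179, 0.02]
ft_force: [-0.1, -0.2, 0.1]
opening: 0.45
grip_force: 0.0
```

```bash
python3 -c "
from h import *
rep()"
```

```text
t 8.78 press xy -0.1867 0.0022 z 0.0501 yaw-.115 -0.0007 toolz [-0.013  0.002 -1.   ] q [-0.12  0.88 -0.05  2.25  1.05  0.04 -2.65] f [-0.1 -0.2  0.1]
```

step_arm(increments=[[0.03,0,0,0,0,0,-0.1],[0.06,0,0,0,0,0,-0.1],[0.09,0,0.01,0,0,0,-0.1],[0.12,0,0.02,0,0,0,-0.1],[0.15,0,0.02,0,0,0,-0.1],[0.18,0,0.02,0,0,0,-0.1],[0.21,0,0.02,0,0.01,0,-0.1],[0.24,0,0.02,0,0.02,0,-0.1],[0.27,0,0.02,0,0.03,0,-0.1],[0.3,0,0.02,0,0.04,0,-0.1],[0.33,0,0.02,0,0.04,0,-0.1],[0.33,0,0.02,0,0.04,0,-0.1]])

```text
clock: 9.78
eef_pos: [0.4979, 0.0248, 0.0575]
orientation: [-3.125, -0.18, -0.138]
ft_force: [-1.6, -1.7, 0.2]
opening: 0.447
grip_force: 0.5
```

```bash
python3 -c "
from h import *
rep()"
```

```text
t 9.78 press xy -0.1247 0.0001 z 0.0575 yaw-.115 -0.0002 toolz [ 0.087  0.014 -0.996] q [-0.11  0.87 -0.05  2.16  1.06  0.04 -2.65] f [-1.6 -1.7  0.2]
```

step_arm(increments=[[0.01,0,0.01,0,-0.01,0,-0.1],[0.02,0,0.03,0,-0.02,0,-0.1],[0.03,0,0.05,0,-0.02,0,-0.1],[0.04,0,0.06,0,-0.02,0,-0.1],[0.04,0,0.06,0,-0.02,0,-0.1]])

```text
clock: 10.2
eef_pos: [0.5034, 0.0254, 0.0485]
orientation: [-3.131, -0.18, -0.038]
ft_force: [-1.0, -0.4, -0.8]
opening: 0.447
grip_force: 0.7
```

```bash
python3 -c "
from h import *
rep()"
```

```text
t 10.2 press xy -0.119 0.0001 z 0.0485 yaw-.115 0.0001 toolz [ 0.024  0.006 -1.   ] q [ 0.04  0.91 -0.3   2.08  0.99  0.28 -2.57] f [-1.  -0.4 -0.8]
```

step_arm(increments=[[0.02,0,0,0,0.005,0,-0.1],[0.04,0,0,0,0.01,0,-0.1],[0.06,0,0,0,0.012,0,-0.1],[0.08,0,0,0,0.012,0,-0.1],[0.1,0,0,0,0.012,0,-0.1],[0.1,0,0,0,0.012,0,-0.1]])

```text
clock: 10.7
eef_pos: [0.5189, 0.0274, 0.0491]
orientation: [-3.128, -0.181, -0.096]
ft_force: [-2.8, -0.7, -2.3]
opening: 0.448
grip_force: 1.8
```

step_arm(increments=[[0.01,0,0,0,0,0,-0.1],[0.02,0,0,0,0,0,-0.1],[0.02,0,0,0,0,0,-0.1]])

```text
clock: 10.95
eef_pos: [0.5216, 0.0277, 0.0494]
orientation: [-3.127, -0.181, -0.096]
ft_force: [-4.2, -0.1, -2.7]
opening: 0.451
grip_force: 1.7
```

```bash
python3 -c "
from h import *
rep()"
```

```text
t 10.95 press xy -0.1008 0.0002 z 0.0494 yaw-.115 0.0003 toolz [ 0.061  0.011 -0.998] q [ 0.01  0.9  -0.25  2.06  0.99  0.23 -2.57] f [-4.2 -0.1 -2.7]
```

step_arm(increments=[[0.01,0,0,0,0,0,-0.1],[0.015,0,0,0,0,0,-0.1],[0.015,0,0,0,0,0,-0.1]])

```text
clock: 11.2
eef_pos: [0.5236, 0.0279, 0.0496]
orientation: [-3.128, -0.181, -0.096]
ft_force: [-4.4, -0.3, -3.3]
opening: 0.449
grip_force: 1.7
```

step_arm(increments=[[0.01,0,0,0,0,0,-0.1],[0.02,0,0,0,0,0,-0.1],[0.02,0,0,0,0,0,-0.1],[0.02,0,0,0,0,0,-0.1]])

```text
clock: 11.53
eef_pos: [0.5241, 0.0279, 0.0496]
orientation: [-3.129, -0.182, -0.09]
ft_force: [-8.1, -0.8, 1.2]
opening: 0.453
grip_force: 4.1
```

```bash
python3 -c "
from h import *
rep()"
```

```text
t 11.53 press xy -0.0982 0.0002 z 0.0496 yaw-.115 0.0013 toolz [ 0.057  0.009 -0.998] q [ 0.03  0.91 -0.27  2.05  0.98  0.26 -2.55] f [-8.1 -0.8  1.2]
```

Force stepped up and motion stopped, so the drawer is on its stop. Back off, rise and look.

step_arm(increments=[[-0.05,0,0,0,0,0,-0.1],[-0.15,0,0,0,-0.01,0,-0.1],[-0.25,0,-0.1,0,-0.018,0,-0.1],[-0.3,0,-0.35,0,-0.018,0,-0.1],[-0.3,0,-0.6,0,-0.018,0,-0.1],[-0.3,0,-0.85,0,-0.018,0,-0.1],[-0.3,0,-1,0,-0.018,0,-0.1],[-0.3,0,-1,0,-0.018,0,-0.1]])

```text
clock: 12.2
eef_pos: [0.4772, 0.0228, 0.202]
orientation: [-3.13, -0.179, -0.028]
ft_force: [0.2, -0.2, 0.4]
opening: 0.451
grip_force: 0.0
```

```bash
python3 -c "
from h import *
rep(); d=snap('wrist'); save(d,'w6.png',1.5); np.savez('w6.npz',**d)"
```

```text
t 12.2 press xy -0.1454 0.0005 z 0.202 yaw-.115 -0.0006 toolz [ 0.018  0.007 -1.   ] q [ 0.26  0.64 -0.63  2.06  0.65  0.62 -2.28] f [ 0.2 -0.2  0.4]
```

View pics/w6.png

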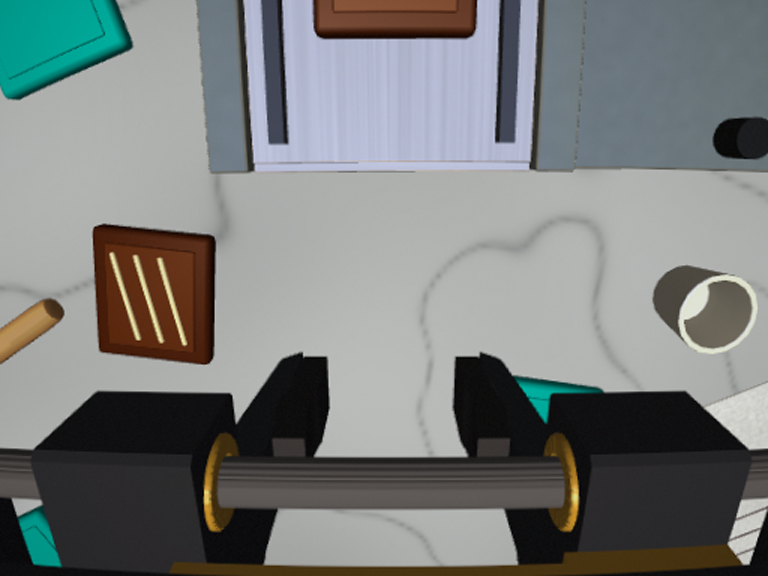

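Drawer front (row ~168) is flush with the cheek fronts (row ~171), plaque front edge at row 38. Closing the fingers and going to the pedal.

step_arm(increments=[[0,0.28,0,0,0,0,-1],[0,0.55,0,0,0,0,-1],[0,0.8,0,0,0,0,-1],[0,1,0,0,0,0,-1],[0,1,0,0,0,0,-1]], grip_force=10)

```text
clock: 12.67
eef_pos: [0.4904, -0.1358, 0.1945]
orientation: [3.136, 0.163, 0.006]
ft_force: [0.5, 0.0, 0.7]
opening: 0.097
grip_force: 0.0
```

step_arm(increments=[[0,0.2,0,0,0,0,-1],[0,0.4,0,0,0,0,-1],[0,0.4,0,0,0,0,-1],[0,0.4,0,0,0,0,-1]])

```text
clock: 13.0
eef_pos: [0.4973, -0.1886, 0.1949]
orientation: [-3.133, -0.175, -0.008]
ft_force: [-0.1, 1.2, 0.4]
opening: 0.002
grip_force: 0.0
```

Run:
```python
from h import *
d=dict(np.load('w6.npz'))
for n,L,z in[('front',[(252,164),(531,164)],.05),('cheek',[(228,171),(556,169)],.05),('plaque',[(318,36),(473,36)],.060)]:
    q=rays(d,np.array(L)/1.5-.2,z)[:,:2]-O; print(n,(q@EX).round(4),(q@EY).round(4))
rep(); d=snap('wrist'); P=cloud(d); x=(P[...,:2]-O)@EX; y=(P[...,:2]-O)@EY; z=P[...,2]
save(d,'w7.png',1.5)
m=(z>.085)&(z<.125)&(x>-.12)&(y<-.15)&(y>-.28)
for a in np.arange(-.11,.03,.01):
    k=m&(abs(x-a)<.003)
    if k.sum(): print(a.round(3),k.sum(),'z',np.median(z[k]).round(4),'y',np.percentile(y[k],[1,99]).round(4))
```

```text
front [-0.0824 -0.0825] [ 0.0763 -0.0748]
cheek [-0.0859 -0.085 ] [ 0.0898 -0.0887]
plaque [-0.0197 -0.0198] [ 0.0369 -0.0398]
t 13.0 press xy -0.1496 -0.2118 z 0.1949 yaw-.115 -0.0031 toolz [ 0.005  0.004 -1.   ] q [ 0.68  0.73 -0.67  1.9   0.65  0.75 -1.83] f [-0.1  1.2  0.4]
-0.09 1011 z 0.1198 y [-0.2412 -0.178 ]
-0.08 1090 z 0.1207 y [-0.2408 -0.1791]
-0.07 1167 z 0.1174 y [-0.2396 -0.1773]
-0.06 1069 z 0.114 y [-0.24   -0.1777]
-0.05 1074 z 0.1108 y [-0.2405 -0.1777]
-0.04 1029 z 0.1078 y [-0.2407 -0.1785]
-0.03 995 z 0.1055 y [-0.2409 -0.1782]
-0.02 288 z 0.1021 y [-0.2389 -0.1789]
```

View pics/w7.png

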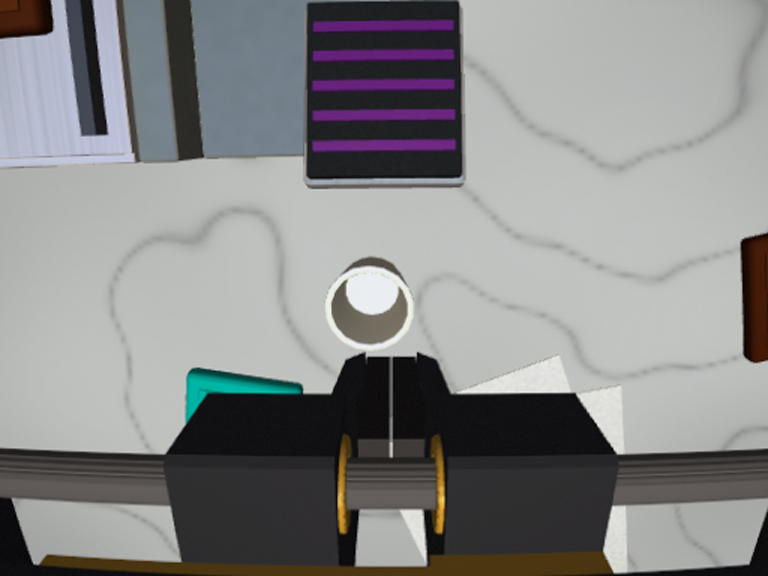

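Pad (x -93..-21 mm, y -240..-178 mm in the press frame, centre z 113 mm) matches the expected size and height. The plaque front edge is 62.7 mm behind the drawer front (62 expected), so it is in the nest. Now over the pad.

step_arm(increments=[[0.25,-0.015,0,0,0,0,-1],[0.45,-0.015,0.05,0,0,0,-1],[0.6,-0.015,0.2,0,0,0,-1],[0.6,-0.015,0.33,0,0,0,-1],[0.6,-0.015,0.33,0,0,0,-1],[0.6,-0.015,0.33,0,0,0,-1]])

```text
clock: 13.55
eef_pos: [0.5855, -0.1723, 0.146]
orientation: [-3.131, -0.186, -0.003]
ft_force: [-1.0, 0.6, 0.4]
opening: 0.007
grip_force: 0.0
```

```bash
python3 -c "
from h import *
rep()"
```

```text
t 13.55 press xy -0.0602 -0.2057 z 0.146 yaw-.115 0.0038 toolz [ 0.001  0.005 -1.   ] q [ 0.56  0.88 -0.63  1.69  0.68  0.8  -1.84] f [-1.   0.6  0.4]
```

step_arm(increments=[[0,0,0.04,0,0,0,-1],[0,0,0.08,0,0,0,-1],[-0.005,0,0.12,0,0,0,-1],[-0.01,0,0.16,0,0,0,-1],[-0.02,0,0.2,0,0,0,-1],[-0.03,0,0.24,0,0,0,-1],[-0.04,0,0.28,0,0,0,-1],[-0.05,0,0.32,0,0,0,-1],[-0.06,0,0.35,0,0,0,-1],[-0.065,0,0.38,0,0,0,-1],[-0.065,0,0.4,0,0,0,-1],[-0.065,0,0.4,0,0,0,-1]])

```text
clock: 14.55
eef_pos: [0.5775, -0.1755, 0.0869]
orientation: [-3.133, -0.181, -0.01]
ft_force: [-0.5, -0.8, 7.0]
opening: 0.008
grip_force: 3.4
```

step_arm(increments=[[0,0,0.01,0,0,0,-1],[0,0,0.02,0,0,0,-1],[0,0,0.02,0,0,0,-1]])

```text
clock: 14.8
eef_pos: [0.5773, -0.1755, 0.0841]
orientation: [-3.133, -0.181, -0.009]
ft_force: [-1.4, -0.7, 7.7]
opening: 0.007
grip_force: 3.6
```

step_arm(increments=[[0,0,0.01,0,0,0,-1],[0,0,0.02,0,0,0,-1],[0,0,0.02,0,0,0,-1]])

```text
clock: 15.05
eef_pos: [0.5773, -0.1755, 0.0831]
orientation: [-3.135, -0.181, -0.009]
ft_force: [-5.6, 0.6, 19.5]
opening: 0.007
grip_force: 9.8
```

step_arm(increments=[[0,0,0.01,0,0,0,-1],[0,0,0.015,0,0,0,-1],[0,0,0.015,0,0,0,-1]])

```text
clock: 15.3
eef_pos: [0.5773, -0.1755, 0.0826]
orientation: [-3.136, -0.181, -0.01]
ft_force: [-8.8, 0.5, 32.9]
opening: 0.008
grip_force: 16.7
```

On the stop (force climbing without motion). Ease slightly, hold, then release.

step_arm(increments=[[0,0,-0.012,0,0,0,-1],[0,0,-0.012,0,0,0,-1],[0,0,-0.012,0,0,0,-1],[0,0,-0.012,0,0,0,-1],[0,0,-0.012,0,0,0,-1],[0,0,-0.012,0,0,0,-1],[0,0,-0.012,0,0,0,-1],[0,0,-0.012,0,0,0,-1],[0,0,-0.012,0,0,0,-1],[0,0,-0.012,0,0,0,-1]])

```text
clock: 16.13
eef_pos: [0.5773, -0.1755, 0.083]
orientation: [-3.135, -0.181, -0.01]
ft_force: [-5.4, -0.2, 22.5]
opening: 0.008
grip_force: 11.3
```

step_arm(increments=[[0,0,-0.05,0,0,0,-1],[0.01,0,-0.1,0,0,0,-1],[0.02,0,-0.16,0,0,0,-1],[0.03,0,-0.22,0,0,0,-1],[0.04,0,-0.29,0,0,0,-1],[0.05,0,-0.36,0,0,0,-1],[0.05,0,-0.5,0,0,0,-1],[0,0,-0.75,0,0,0,-1],[0,0,-0.9,0,0,0,-1],[0,0,-0.9,0,0,0,-1]])

```text
clock: 16.97
eef_pos: [0.5782, -0.1756, 0.2201]
orientation: [-3.134, -0.181, -0.017]
ft_force: [1.1, 0.4, -0.0]
opening: 0.003
grip_force: 0.0
```

step_arm(increments=[[-0.25,0,0,0,0,0,-1],[-0.5,0,0,0,0,0,-1],[-0.6,0,0,0,0,0,-1],[-0.6,0,0,0,0,0,-1],[-0.6,0,0,0,0,0,-1]])

```text
clock: 17.38
eef_pos: [0.486, -0.1865, 0.2146]
orientation: [-3.133, -0.181, -0.005]
ft_force: [1.6, -0.1, 0.7]
opening: 0.005
grip_force: 0.0
```

Run:
```python
from h import *
rep(); d=snap('wrist'); P=cloud(d); x=(P[...,:2]-O)@EX; y=(P[...,:2]-O)@EY; z=P[...,2]
k=(abs(x+.057)<.004)&(abs(y+.21)<.025); print('pad z',np.median(z[k]),k.sum())
t=snap('top'); s=snap('scene')
f=t['frame'].astype(int); v,u=np.mgrid[:384,:512]
old=np.load('top0.npz')['f'].astype(int); df=abs(f-old).max(-1)>60
for n,(a,b) in dict(choc_a=(217,205),choc_b=(149,190),choc_c=(383,190),cup=(309,196),bowl=(154,142),jar=(382,158),spat=(165,230)).items(): print(n,df[b-12:b+12,a-12:a+12].sum(),end=' ')
save(t,'t2.png',7,(215,110,325,195))
```

```text
t 17.38 press xy -0.1607 -0.2084 z 0.2146 yaw-.115 0.0002 toolz [ 0.003  0.004 -1.   ] q [ 0.7   0.69 -0.7   1.91  0.62  0.77 -1.81] f [ 1.6 -0.1  0.7]
pad z 0.11372987828872139 1017
choc_a 0 choc_b 0 choc_c 0 cup 184 bowl 0 jar 0 spat 0
```

```bash
python3 -c "
from h import *
print(r.close_job())"
```

```text
the job is handed in; nothing more can be done
None
```

The job is handed in at about 17 s: the plaque is square against the back rail and the drawer is shut. I then held the pedal on its stop for about 1.1 s and it came back up. None of the bystanders was moved; the cup was hidden by the arm in the last check but stood untouched just before the pedal press.

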